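# File a slide box upright and close up the row

### The job

Stand the flat slide box that lies on the bench upright on one of its short ends in the file rack, square and in line between the box already filed there and the rack's sliding follower, and let go of it. Then slide the follower up until the two boxes stand snug, without gaps, between follower and back plate. There is glass inside: set the box down and close the row gently, and leave the other things on the bench where they are.

Things in the scene. Friction and masses are not known exactly. Their poses are not given: they have to be found in the camera images.
- slide_box: the white closed slide box that lies flat on the bench, a plain block 110 mm long (its x), 58 mm wide (its y), 24 mm thick (its z), 0.15 kg more or less; it has a paper label on the upper face; origin at the centre of its underside. Either short end (58 x 24 mm) may go down, and either broad face may face the follower
- slide_box_center (a point): the middle of the slide box, 12 mm from its origin along its z
- rack: grey sheet-steel file rack, fixed: base plate 250 mm long (its x, the row direction), 92 mm wide (y), 4 mm thick, no side walls; at its +x end a back plate 92 mm wide, 100 mm high, inner face at x = 112 mm. Origin on the bench under the middle of the base plate, z up. The filed box stands against the back plate; on its -x side is the free bay, then the follower
- rack_floor (a point): point on the rack's base plate (4 mm above the bench) in the free bay, on the rack's middle line, 28 mm from the face of the filed box as it stands at the start (rack x = 59.5 mm); axes as the rack
- filed_box: a like box, loose, that already stands upright in the rack on a short end, close to the back plate: 24 mm thick (its x, the rack's x), 58 mm wide (its y), 110 mm high (its z); origin at the centre of its lower end
- follower (a joint): travel of the rack's follower in m along the rack's +x, towards the back plate; 0 is fully open, 0.12 the stop; it starts between 0 and 0.03, so that the bay is then 77 to 107 mm long; some 2 N of friction, stays where it is left
- follower_face (a point): on the front face of the follower's upright aluminium plate (62 mm wide, 4 mm thick, top 49 mm above the bench), on the middle line, 30 mm above the bench; axes as the rack. At joint value q this face is at rack x = q - 20 mm
- follower_grip (a point): on the follower's black grip, an upright bar 24 mm long (rack x), 14 mm wide (rack y), from 9 to 67 mm above the bench, its middle 60 mm behind the follower's face; this point is on its axis 50 mm above the bench; axes as the rack. To be pinched from above across its 14 mm
- green_lid_jar: bystander: jar with green lid, 55 mm across, 76 mm high; origin at the centre of its foot
- blue_screw_cap: bystander: blue screw cap, 93 mm across, 41 mm high; origin at the centre of its foot
- marker_1: bystander: grey marker pen, 132 mm long (its y), 13 mm thick; origin at its middle on the underside
Mind the look-alikes: they are no part of the job. What is shaped like the slide_box but green is not meant.

How it is judged (in metres and radians):
On the way:
1. the slide box stands upright on a short end on the rack's base plate, let go, between the filed box and the follower (angle between the x axis of slide_box and the z axis of rack, either way round below 0.09 rad and angle between the z axis of slide_box and the x axis of rack, either way round below 0.15 rad and z of slide_box_center in the frame of rack_floor between 0.05 and 0.059 m and y of slide_box_center in the frame of rack between -0.012 and 0.012 m and contact force between each of the arm, the fingers and slide_box below 0.2 N and x of slide_box_center in the frame of filed_box between -0.095 and -0.018 m and x of slide_box_center in the frame of follower_face above 0.008 m), for 0.2 s.
At the end, for the whole second after the job is handed in: the slide box stands upright (0.09 rad) and square (0.15 rad) on the base plate, within 12 mm of the middle line, let go and still; gaps from it to follower and filed box each under 3.5 mm; the filed box stands upright, under 5 mm from the back plate, centred to 12 mm; the follower is let go (angle between the x axis of slide_box and the z axis of rack, either way round below 0.09 rad and angle between the z axis of slide_box and the x axis of rack, either way round below 0.15 rad and z of slide_box_center in the frame of rack_floor between 0.05 and 0.059 m and y of slide_box_center in the frame of rack between -0.012 and 0.012 m and contact force between each of the arm, the fingers and slide_box below 0.2 N and x of slide_box_center in the frame of follower_face between 0.008 and 0.0155 m and x of slide_box_center in the frame of filed_box between -0.0275 and -0.02 m and angle between filed_box's own z axis and vertical below 0.09 rad and x of filed_box in the frame of rack between 0.095 and 0.104 m and y of filed_box in the frame of rack between -0.012 and 0.012 m and linear speed of each of slide_box, filed_box below 0.02 m/s and contact force between the fingers and follower below 0.2 N); the robot touches nothing.
It fails at once if the filed box is knocked over (angle between filed_box's own z axis and vertical above 0.5 rad).
It fails at once if the slide box is slammed or dropped on the rack, or the row is squeezed hard (contact force between slide_box and rack above 60 N or contact force between slide_box and filed_box above 60 N).
It fails at once if a bystander is disturbed (distance of any of green_lid_jar, blue_screw_cap, marker_1 from where it was at the start of the episode above 0.03 m).
It also fails if it takes over 61 s, if anything falls off the work surface, if the arm or the gripper's body presses on something with over 40 N, if the wrist force passes 120 N, or if a joint passes its speed limit or range.

### The arm

A 6-joint arm with a two-finger parallel gripper is mounted at the origin on a cart in front of the work surface, level with it; the furniture and walls round the work are solid. World frame = base frame: x ahead of the robot, y to its left, z up, the work surface at z = 0. Lengths are in mm, angles in rad, forces in N, time in s.
With the tool pointing down it reaches from about 300 to 750 mm from the base axis. Payload 8.5 kg.
Tool frame: the origin (TCP) lies between the finger pads; the fingertips stand 8 mm ahead of it and the grasp point (between the pads) lies 11 mm behind it; z points along the fingers, y is the line along which they close (so a half turn about z gives the same grasp; the last joint's range is limited). The gripper opens to 88 mm and grips with 3 to 60 N. Pads are 18 mm wide; open, the fingers measure 123 mm over their backs; the gripper's body (75 mm by 187 mm) begins 45 mm behind the grasp point.
Start: joints at [0.984, 0.381, 1.297, -0, 1.464, -0.215], TCP at [199.801, 512.406, 246.748] pointing down, gripper open.
Joint ranges: [-3.11, 3.11], [-0.89, 2.33], [0.22, 2.48], [-1.42, 4.56], [0.17, 2.85], [-2.88, 2.88]. Speed limits (rad/s): [2.39, 2.39, 3.14, 3.14, 3.14, 3.14].

### API

Orientations are given as a unit quaternion [x, y, z, w].
In Python, from plant import bot gives the robot as it stands.
- The arm moves only by the tool carry_out, never from a script. Its argument "targets" is one flat list of numbers, 7 for each row, row after row: the closure, from 0 (fully open) to 1 (shut), then the shift along the world's x, y, z in normalised numbers (1 is 1 m), then the turn, a rotation vector about the world's x, y, z in shares of 360 degrees (1.0 is 360 degrees). In form: [grip, tx, ty, tz, wx, wy, wz, grip, tx, ty, tz, wx, wy, wz, ...]. A call has 1 to 10 rows; each row is the pose to reach, as a shift and turn from the pose commanded when the call began; what a row does not reach only later rows make up. A row lasts 1/8 s, in which the tool goes at most 62.5 mm and 10.7 degrees, less where a joint would pass 70% of its speed; a pose out of reach is approached as far as the arm can. A shift or turn number past 1, either way, is cut back to 1. A call with a gripper value outside its range is refused whole. The fingers move at their own pace and stop on an object; "newtons" is the grip in N (left out, the last holds). Time passes only in rows, so rows that repeat a pose let the fingers close. It gives the time, the measured TCP pose, the force, the opening and the grip force at its end, in the units of the state.
- bot.state(): the state, without advancing time (a new reading comes with each control period).
- bot.capture(name): name is "side" or "top"; returns the picture (400x640x3 uint8, blue, green, red); there is no depth.
- bot.get_calibration(name): a dict with "fov_y" (degrees; the focal length in pixels is half the picture's height over the tangent of half this angle, whatever the lens; pixels are square), "cx", "cy" (the principal point, pixels), "R" (3x3) and "t" (3): a world point X has camera coordinates R X + t. Camera axes: x right, y down, z forward; pixel columns grow to the right and rows downward; lengths in mm; the calibration is good to about 2 mm. A picture is of the moment at which its call begins. get_calibration takes no time and is no camera call.
- bot.close_job(): hands the job in; it is judged then, once.
Trained networks look in the newest picture that a camera, given by its name, has taken for a name from the list of things; names that differ only in an ending like _2 or _b are one class to them, and where a whole thing is asked for, a point or a joint stands for the part that bears it (a point fixed in the world has none). Each returns a list of dicts, best first, with "conf" (0 to 1); they miss things now and then, are a little off and sometimes report something else, mostly with a low value. They report only what shows in the picture. A call takes as long as a camera call. They do not tell look-alikes from the thing itself.
- bot.find_in(camera, thing): "position" ([x, y, z] in mm, in world coordinates, good to about 4 mm: the middle of the surface that is visible of it).
- bot.masks_of(camera, thing): "pixels" (400x640 bool, what is visible of it).
The state is a dict: "t": time; "joint_pos": joint angles; "joint_velocities": joint speeds; "tau": joint torques, N m; "tool_pos": TCP position; "tcp_rot": TCP orientation; "force": force on the tool from outside, world axes, zero at the start; "ft_torque": the same for the moment, N m; "opening": opening from 0.0 (shut) to 1.0 (fully open); "finger_force": force on a finger pad.
Only numpy, scipy, OpenCV 4.12 (cv2) and the standard library are available. Lean on these libraries where they do the work, as an engineer would, in place of code of your own. Each camera call takes 0.05 s, during which the arm holds its last target. There are 200 camera calls.

## Working session

There is one attempt and no reset: what is moved stays moved. The work goes in short steps, Python scripts to look and compute and a tool call to move; the robot and the scene stay as the last step left them, time stands still between calls to the robot, and variables do not carry over. Pictures are saved under pics/ and viewed, at most 10 in all, crops included, and the job is handed in when it is done.

Besides the shell and the picture viewer there is one more tool, called after "Request:" as name(argument=value, ...) on one line, values as JSON. carry_out: Moves the arm, as the interface text tells. Its arguments: {"type":"object","properties":{"targets":{"type":"array"},"newtons":{"type":"number"}},"required":["targets"]}

```bash
ls; mkdir -p pics; python3 - <<'E'
from plant import bot
import cv2,numpy as np
print(bot.state())
for n in("side","top"):
    cv2.imwrite(f"pics/{n}0.png",bot.capture(n)); print(n,bot.get_calibration(n))
    for th in("slide_box","rack","filed_box","follower_face","follower_grip","green_lid_jar","blue_screw_cap","marker_1"):
        print(th,[(np.round(d["position"]).tolist(),round(d["conf"],2)) for d in bot.find_in(n,th)])
E
```

```text
pics
{'t': 0.0, 'joint_pos': array([ 9.83708218e-01,  3.81127789e-01,  1.29823750e+00,  1.37098435e-05,
        1.46360509e+00, -2.15342476e-01]), 'joint_velocities': array([ 0.00025494, -0.00037001, -0.0020998 ,  0.00037337,  0.00114191,
        0.00203927]), 'tau': array([ 3.06844722e-04, -4.37936711e+01, -2.24558204e+01,  7.13476189e-02,
        3.52196221e-02, -1.07875667e-04]), 'tool_pos': array([199.65044638, 512.19302104, 246.18224084]), 'tcp_rot': array([ 1.84805067e-01,  9.82774955e-01, -6.31495276e-04, -2.75299985e-04]), 'force': array([ 0.67481478, -0.75018804, -0.01761711]), 'ft_torque': array([ 0.00720863, -0.07246615, -0.03629164]), 'finger_force': 0.0, 'opening': 1.0011207559921727}
side {'fov_y': 47.64452667783682, 'cx': 321.80619739529783, 'cy': 201.7823178284284, 'R': array([[-0.9997675 , -0.00667472,  0.02050332],
       [-0.02039855,  0.60095618, -0.79902163],
       [-0.00698835, -0.7992541 , -0.60095261]]), 't': array([ 538.23844172,  107.9797334 , 1432.3061048 ])}
slide_box [([476.0, -168.0, 25.0], 0.91), ([616.0, -215.0, 26.0], 0.89), ([362.0, 104.0, 27.0], 0.
[... 504 characters left out ...]
9214134, 'cy': 200.1450395107284, 'R': array([[-0.00773447, -0.99996127,  0.00419946],
       [-0.99718812,  0.00739985, -0.07457277],
       [ 0.07453881, -0.00476443, -0.99720673]]), 't': array([ -78.57672932,  533.79101493, 1323.20538927])}
slide_box [([615.0, -238.0, 22.0], 0.75), ([553.0, -384.0, 26.0], 0.73), ([469.0, -186.0, 24.0], 0.6), ([362.0, 91.0, 25.0], 0.56)]
rack [([539.0, 206.0, 3.0], 0.84)]
filed_box [([506.0, 304.0, 104.0], 0.65)]
follower_face [([543.0, 171.0, 11.0], 0.57)]
follower_grip [([544.0, 165.0, 9.0], 0.68), ([542.0, 204.0, 4.0], 0.53)]
green_lid_jar [([674.0, 22.0, 72.0], 0.88)]
blue_screw_cap [([415.0, -456.0, 3.0], 0.84)]
marker_1 [([455.0, -16.0, 13.0], 0.73)]
```

View pics/side0.png

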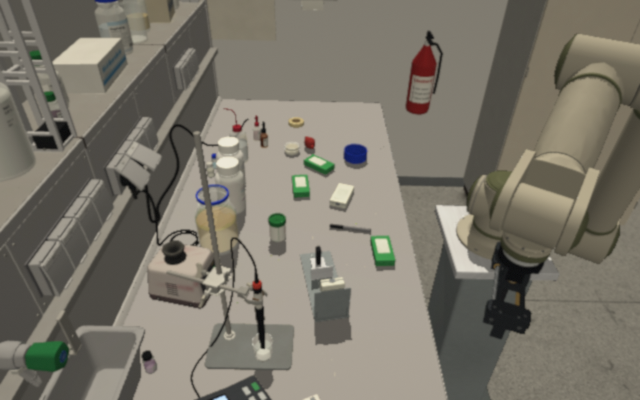

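View pics/top0.png

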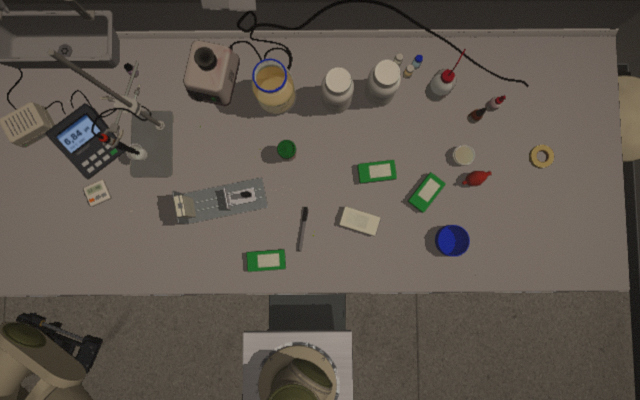

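The side picture shows the white box at about (342,196), the rack at (325,285) and the green look-alikes at (301,185), (319,163) and (382,249). In the top picture the white box is at (360,221), and the rack spans (175–267, 180–222) with the filed box at its left (+y) end and the follower grip near (245,196).

```bash
cat >h.py <<'E'
import numpy as np,cv2
from plant import bot
def cam(n):
    c=bot.get_calibration(n); f=200/np.tan(np.radians(c["fov_y"]/2))
    return f,c["cx"],c["cy"],np.array(c["R"]),np.array(c["t"])
def proj(n,X):
    f,cx,cy,R,t=cam(n); p=np.atleast_2d(X)@R.T+t
    return np.c_[cx+f*p[:,0]/p[:,2],cy+f*p[:,1]/p[:,2]]
def ray(n,uv):
    f,cx,cy,R,t=cam(n); return -R.T@t,R.T@np.array([(uv[0]-cx)/f,(uv[1]-cy)/f,1])
def onz(n,uv,z):
    o,d=ray(n,uv); return o+d*(z-o[2])/d[2]
def tri(a,b):
    (o1,d1),(o2,d2)=ray("side",a),ray("top",b)
    s=np.linalg.lstsq(np.c_[d1,-d2],o2-o1,rcond=None)[0]
    p,q=o1+d1*s[0],o2+d2*s[1]; return (p+q)/2,np.linalg.norm(p-q)
E
python3 - <<'E'
from h import *
a,b=cv2.imread("pics/side0.png"),cv2.imread("pics/top0.png")
def crop(im,x,y,w,h,s): return cv2.resize(im[y:y+h,x:x+w],None,fx=s,fy=s,interpolation=cv2.INTER_CUBIC)
# side box, top box / side rack, top rack
up=np.hstack([crop(a,320,175,50,40,6),crop(b,330,200,60,40,6)])[:, :660]
dn=np.hstack([crop(a,295,240,62,84,4),crop(b,165,170,110,60,4)[:, :440]]) if 0 else None
A=crop(a,295,240,62,84,4); B=crop(b,168,170,104,60,4)
C=np.zeros((240+336,800,3),np.uint8); C[:240,:660]=up; C[240:,:248]=A; C[240:480,260:260+416]=B
cv2.imwrite("pics/crop0.png",C)
for n in("side","top"):
    im=bot.capture(n)
    m=[d for d in bot.masks_of(n,"slide_box")]
    for d in m:
        p=d["pixels"]; ys,xs=np.nonzero(p); med=np.median(im[p],0)
        r=cv2.minAreaRect(np.c_[xs,ys].astype(np.float32)); print(n,round(d["conf"],2),med,len(xs),[xs.mean(),ys.mean()],r)
    print(n,"tcp px",proj(n,bot.state()["tool_pos"]), -cam(n)[3].T@cam(n)[4])
E
```

```text
side 0.93 [ 95. 153.  95.] 367 [np.float64(300.19891008174386), np.float64(185.43869209809264)] ((300.5, 185.0), (22.0, 17.0), 90.0)
side 0.86 [192. 220. 223.] 442 [np.float64(341.3076923076923), np.float64(195.45927601809956)] ((341.3999938964844, 195.19998168945312), (17.88854217529297, 26.832815170288086), 26.56505012512207)
side 0.83 [ 88. 152.  82.] 620 [np.float64(381.9612903225806), np.float64(250.4225806451613)] ((382.0961608886719, 250.48077392578125), (32.359161376953125, 20.78830909729004), 78.69007110595703)
side 0.69 [ 78.5 143.5  73.5] 422 [np.float64(318.7962085308057), np.float64(164.05924170616115)] ((318.41064453125, 163.69163513183594), (31.89764404296875, 14.800990104675293), 25.016895294189453)
side tcp px [[498.27751025 313.16345965]] [ 550.32539444 1083.47803228  935.99056332]
top 0.88 [ 51. 104.  51.] 733 [np.float64(377.0954979536153), np.float64(171.54706684856754)] ((376.9461975097656, 171.56922912597656), (19.96959114074707, 37.21041488647461), 82.87498474121094)
top 0.87 [129. 152. 162.] 736 [np.float64(359.5692934782609), np.float64(220.91304347826087)] ((359.7093811035156, 221.04776000976562), (38.00496292114258, 19.891679763793945), 17.241458892822266)
top 0.86 [ 50.5 103.   49. ] 734 [np.float64(264.68392370572207), np.float64(260.3324250681199)] ((265.01947021484375, 260.6244201660156), (20.24011993408203, 37.79405212402344), 88.21009063720703)
top 0.64 [ 50.  104.   49.5] 784 [np.float64(426.3048469387755), np.float64(192.7091836734694)] ((426.2708435058594, 192.82064819335938), (21.159915924072266, 38.69046401977539), 38.04704284667969)
top tcp px [[ 75.92744921 334.5003839 ]] [ 433.0521527   -76.21933574 1359.64557813]
```

View pics/crop0.png

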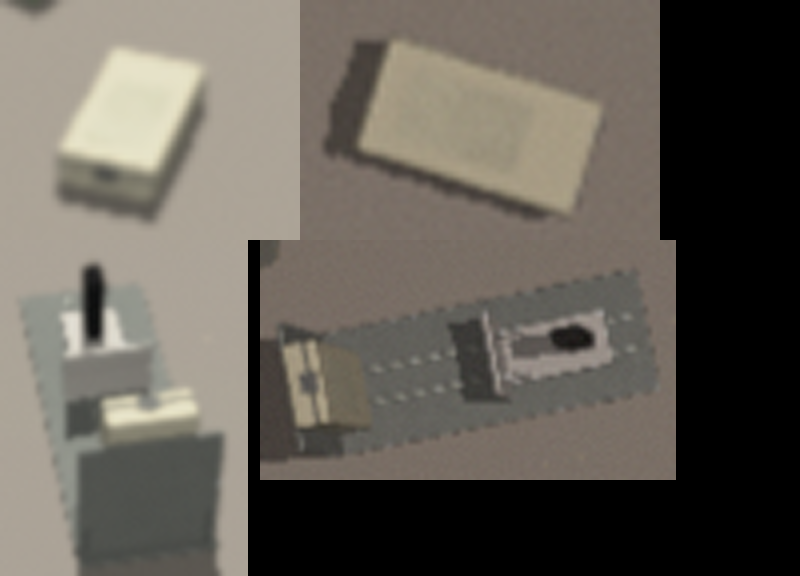

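```bash
cat >m.py <<'E'
from h import *
from scipy.optimize import least_squares
T6=lambda u,v:(329.5+(u-300)/6+.08,199.5+v/6+.08); S6=lambda u,v:(319.58+u/6,174.58+v/6)
T4=lambda u,v:(167.6+(u-260)/4,169.6+(v-240)/4); S4=lambda u,v:(294.6+u/4,239.6+(v-240)/4)
def world(p,L): # p=x,y,z,yaw
    c,s=np.cos(p[3]),np.sin(p[3]); L=np.asarray(L,float)
    return np.c_[p[0]+c*L[:,0]-s*L[:,1],p[1]+s*L[:,0]+c*L[:,1],p[2]+L[:,2]]
def fit(obs,p0,extra=0,fz=None):
    def res(p):
        q=np.array(p); 
        if fz is not None:q[2]=fz
        return np.concatenate([(proj(n,world(q,[L(q) if callable(L) else L]))[0]-uv) for n,L,uv in obs])
    r=least_squares(res,p0); return r.x,r.fun.reshape(-1,2).round(2)
# box: x axis along +y
top=[(392,38),(358,150),(602,103),(572,214)]; side=[(60,152),(155,170),(118,47),(206,66)]
for a,b in zip(side,top): 
    p,e=tri(S6(*a),T6(*b)); print("corner",p.round(1),round(e,1))
L=[(55,-29,0),(55,29,0),(-55,-29,0),(-55,29,0)]
for sel in("top","side","both"):
    obs=[("top",l,T6(*u)) for l,u in zip(L,top)]*(sel!="side")+[("side",l,S6(*u)) for l,u in zip(L,side)]*(sel!="top")
    print("box",sel,*fit(obs,[470,-175,24,1.57],fz=None if sel=="both" else 24))
# rack: -x end corners and filed box top
for sel in("top","side","both"):
    obs=[("top",(-125,-46,4),T4(638,270)),("top",(-125,46,4),T4(658,388))]*(sel!="side")+[("side",(-125,-46,4),S4(20,298)),("side",(-125,46,4),S4(143,285))]*(sel!="top")
    obs+=[("top",(101,0,114),T4(307,386))]*(sel!="side")+[("side",(101,0,114),S4(148,413))]*(sel!="top")
    print("rack",sel,*fit(obs,[540,205,0,1.77],fz=None if sel=="both" else 0))
print("grip top",tri(S4(92,268),T4(572,334)))
print("follower top edge ends",tri(S4(62,350),T4(485,312)),tri(S4(152,346),T4(505,395)))
print("filed top", tri(S4(148,413),T4(307,386)))
E
python3 m.py
```

```text
corner [ 514.6 -142.8   22.7] 2.1
corner [ 460.9 -125.6   24.2] 0.4
corner [ 480.8 -244.3   25.5] 4.5
corner [ 428.2 -229.1   23.5] 2.2
box top [ 472.25713202 -185.57006246   24.36121937    1.26993549] [[-0.39 -0.25]
 [-0.41  0.09]
 [ 0.69 -0.21]
 [ 0.11  0.36]]
box side [ 469.98476838 -185.40246295   24.97584526    1.2512969 ] [[-0.36 -0.27]
 [ 0.31  0.32]
 [-0.51 -0.1 ]
 [ 0.55 -0.02]]
box both [ 471.31936922 -185.5768128    23.78190273    1.263301  ] [[-0.29 -0.02]
 [-0.43  0.28]
 [ 0.72  0.25]
 [ 0.01  0.78]
 [-0.6  -0.16]
 [ 0.13  0.32]
 [-1.09 -0.07]
 [ 0.01 -0.09]]
rack top [5.34248623e+02 2.15798073e+02 4.40676378e-03 1.78139787e+00] [[-0.34 -0.24]
 [ 1.07  0.34]
 [-0.67 -0.11]]
rack side [534.01757233 218.967746    13.51108963   1.76234057] [[ 0.19  0.21]
 [-0.13 -0.01]
 [-0.05 -0.15]]
rack both [534.24685684 216.34608663  -2.64446877   1.7718913 ] [[-0.19  0.23]
 [ 0.93  0.82]
 [-0.22  0.39]
 [-0.66 -0.01]
 [-0.63 -0.39]
 [ 0.19 -0.25]]
grip top (array([550.9368427 , 140.22259526,  68.69016434]), np.float64(0.5199458380541372))
follower top edge ends (array([569.45684569, 205.31464645,  52.48926512]), np.float64(0.9588424820679077)) (array([508.97822621, 192.13939941,  44.95794946]), np.float64(1.45508667543706))
filed top (array([513.79716818, 314.19730953, 109.18646177]), np.float64(1.3279678176578111))
```

```bash
cat >rel.py <<'E'
from h import *
from scipy.spatial.transform import Rotation as Ro
BX,BY=471.5,-185.5; BYAW=1.265
RX,RY,RYAW=534.6,216.4,1.772
def ax(yaw): return np.array([np.cos(yaw),np.sin(yaw),0])
def ori(zt,yt):
    zt=zt/np.linalg.norm(zt); return Ro.from_matrix(np.c_[np.cross(yt,zt),yt,zt])
def tilt(yaw,deg): # tool down, tipped by deg towards heading yaw; closing axis at yaw-90
    return ori(np.sin(np.radians(deg))*ax(yaw)-np.cos(np.radians(deg))*np.array([0,0,1]),ax(yaw-np.pi/2))
def rel(pos,R,label=""):
    s=bot.state(); c=Ro.from_quat(s["tcp_rot"])
    print(label,"shift m",((np.array(pos)-s["tool_pos"])/1000).round(4),"rot deg",np.degrees((R*c.inv()).as_rotvec()).round(2))
def rack(x,y,z): return np.array([RX,RY,0])+x*ax(RYAW)+y*ax(RYAW+np.pi/2)+np.array([0,0,z])
E
python3 - <<'E'
from rel import *
rel((495,-110,200),tilt(BYAW,0),"w1")
E
```

```text
w1 shift m [ 0.2952 -0.6224 -0.0467] rot deg [  0.    -0.   -86.22]
```

The rows are not in the units I measure in: turns go in shares of 360 degrees. I convert before sending: -86.2 degrees is -0.2394.

Request:
carry_out(targets=[0, 0.15, -0.3, 0, 0, 0, -0.1194, 0, 0.15, -0.3, 0, 0, 0, -0.1194, 0, 0.15, -0.3, 0, 0, 0, -0.1194, 0, 0.15, -0.3, 0, 0, 0, -0.1194, 0, 0.295, -0.622, -0.047, 0, 0, -0.2394, 0, 0.295, -0.622, -0.047, 0, 0, -0.2394, 0, 0.295, -0.622, -0.047, 0, 0, -0.2394, 0, 0.295, -0.622, -0.047, 0, 0, -0.2394, 0, 0.295, -0.622, -0.047, 0, 0, -0.2394, 0, 0.295, -0.622, -0.047, 0, 0, -0.2394], newtons=25)

```text
t: 2.35
tool_pos: [468.0, -52.1, 206.8]
tcp_rot: [0.807, 0.591, 0.0, 0.0]
force: [0.2, 0.3, -0.7]
opening: 0.999
finger_force: 0.0
```

```bash
python3 - <<'E'
from rel import *
s=bot.state(); print(s["t"],s["tool_pos"],s["joint_pos"].round(2))
g=np.array([BX,BY,15])+28*ax(BYAW); R=tilt(BYAW,-40); d=R.as_matrix()[:,2]; print(g,d)
rel(g-70*d,R,"pre"); rel(g,R,"grasp")
E
```

```text
2.35 [467.9752879  -52.13438133 206.78815904] [-0.36  0.28  1.58  0.    1.29 -0.06]
[ 479.92947431 -158.79898948   15.        ] [-0.19351292 -0.6129671  -0.76604444]
pre shift m [ 0.0255 -0.0638 -0.1382] rot deg [-38.14  12.08  -0.  ]
grasp shift m [ 0.012  -0.1067 -0.1918] rot deg [-38.14  12.08  -0.  ]
```

To row units: -38.1 degrees is -0.1058.

Request:
carry_out(targets=[0, 0.02, -0.05, 0, 0, 0, 0, 0, 0.025, -0.064, -0.05, -0.0528, 0.0167, 0, 0, 0.025, -0.064, -0.08, -0.1058, 0.0336, 0, 0, 0.025, -0.064, -0.08, -0.1058, 0.0336, 0, 0, 0.025, -0.064, -0.08, -0.1058, 0.0336, 0, 0, 0.025, -0.064, -0.08, -0.1058, 0.0336, 0, 0, 0.025, -0.064, -0.08, -0.1058, 0.0336, 0])

```text
t: 3.22
tool_pos: [492.5, -114.2, 127.0]
tcp_rot: [0.758, 0.556, -0.275, 0.201]
force: [0.0, 0.4, -0.3]
opening: 1.002
finger_force: 0.0
```

```bash
python3 - <<'E'
from rel import *
s=bot.state(); print(s["t"],s["tool_pos"],s["joint_pos"].round(2))
g=np.array([BX,BY,15])+28*ax(BYAW); R=tilt(BYAW,-40); d=R.as_matrix()[:,2]
rel(g-70*d,R,"pre"); rel(g,R,"grasp")
cv2.imwrite("pics/pre.png",np.vstack([bot.capture("side")[100:340,200:520],bot.capture("top")[110:350,230:550]]))
E
```

```text
3.225 [ 492.5096409  -114.20212725  127.03038259] [-0.16  0.56  1.57 -0.73  1.24  0.48]
pre shift m [ 0.001  -0.0017 -0.0584] rot deg [-0.18  0.01  0.03]
grasp shift m [-0.0126 -0.0446 -0.112 ] rot deg [-0.18  0.01  0.03]
```

View pics/pre.png

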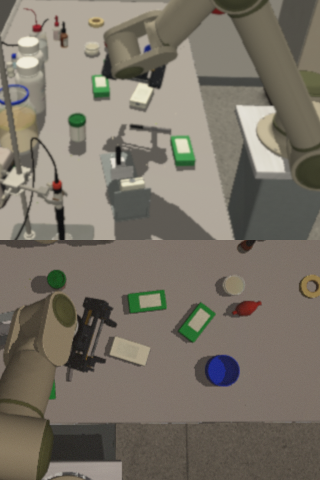

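The tilted gripper stands at the +y end of the white box, with its fingers astride the box axis and clear of the green look-alike and the marker.

Request:
carry_out(targets=[0, 0.001, -0.002, -0.03, 0, 0, 0, 0, 0.001, -0.002, -0.058, 0, 0, 0, 0, -0.004, -0.018, -0.078, 0, 0, 0, 0, -0.008, -0.03, -0.094, 0, 0, 0, 0, -0.0126, -0.0446, -0.106, 0, 0, 0, 0, -0.0126, -0.0446, -0.11, 0, 0, 0, 0, -0.0126, -0.0446, -0.112, 0, 0, 0, 0, -0.0126, -0.0446, -0.112, 0, 0, 0])

```text
t: 4.32
tool_pos: [480.1, -158.3, 15.2]
tcp_rot: [0.758, 0.556, -0.276, 0.202]
force: [-0.2, -0.5, -0.3]
opening: 0.998
finger_force: 0.0
```

```bash
python3 - <<'E'
from rel import *
s=bot.state(); print(s["t"],s["tool_pos"],s["force"])
g=np.array([BX,BY,15])+28*ax(BYAW); R=tilt(BYAW,-40)
rel(g,R,"grasp")
cv2.imwrite("pics/g.png",cv2.resize(np.hstack([bot.capture("side")[130:250,280:410],bot.capture("top")[170:290,290:420]]),None,fx=3,fy=3))
E
```

```text
4.325 [ 480.14854129 -158.26752525   15.20802169] [-0.15520214 -0.53297177 -0.26093163]
grasp shift m [-0.0002 -0.0005 -0.0002] rot deg [-0.05 -0.01 -0.01]
```

View pics/g.png

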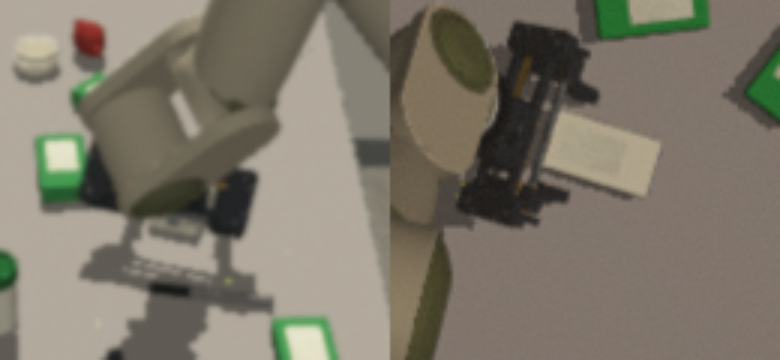

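The fingers straddle the +y end of the white box, one on each long side, so I close now.

Request:
carry_out(targets=[0.3, 0, 0, 0, 0, 0, 0, 0.5, 0, 0, 0, 0, 0, 0, 0.5, 0, 0, 0, 0, 0, 0, 0.5, 0, 0, 0, 0, 0, 0, 0.5, 0, 0, 0, 0, 0, 0, 0.5, 0, 0, 0, 0, 0, 0], newtons=25)

```text
t: 5.18
tool_pos: [479.8, -158.6, 14.8]
tcp_rot: [0.758, 0.556, -0.276, 0.202]
force: [0.2, -0.2, 1.0]
opening: 0.654
finger_force: 25.0
```

Request:
carry_out(targets=[0.5, 0, 0, 0.02, 0, 0, 0, 0.5, 0, 0, 0.06, 0, 0, 0, 0.5, 0, 0, 0.11, 0, 0, 0, 0.5, 0, 0, 0.16, 0, 0, 0, 0.5, 0, 0, 0.2, 0, 0, 0, 0.5, 0, 0, 0.2, 0, 0, 0])

```text
t: 5.92
tool_pos: [480.3, -158.7, 217.1]
tcp_rot: [0.758, 0.555, -0.274, 0.203]
force: [0.2, -0.4, -1.7]
opening: 0.654
finger_force: 25.0
```

```bash
python3 - <<'E'
from rel import *
s=bot.state(); print(s["t"],s["tool_pos"],s["force"],s["joint_pos"].round(2))
for a in(0,): rel((470,-60,235),tilt((BYAW+RYAW)/2,5),"mid")
for a in(50,): rel(rack(50,0,190),tilt(RYAW,a),"hi")
E
```

```text
5.925 [ 480.34500347 -158.66007772  217.14503624] [ 0.20967327 -0.35317528 -1.73633903] [-0.24  0.42  1.5  -0.72  1.34  0.28]
mid shift m [-0.0103  0.0987  0.0179] rot deg [44.38 -7.81 13.87]
hi shift m [ 0.0443  0.4241 -0.0271] rot deg [90.64 -4.57 22.97]
```

To row units: 90.6 degrees is 0.2517.

Request:
carry_out(targets=[0.5, -0.01, 0.05, 0.018, 0.0278, -0.0056, 0.0083, 0.5, -0.01, 0.09, 0.018, 0.0556, -0.0111, 0.0167, 0.5, -0.01, 0.099, 0.018, 0.0833, -0.0167, 0.025, 0.5, -0.01, 0.14, 0.018, 0.1111, -0.0194, 0.0347, 0.5, -0.01, 0.2, 0.018, 0.1361, -0.0194, 0.0403, 0.5, 0, 0.25, 0.01, 0.1611, -0.0181, 0.0458, 0.5, 0.01, 0.3, 0, 0.1861, -0.0167, 0.0514, 0.5, 0.02, 0.34, 0, 0.2083, -0.0153, 0.0569, 0.5, 0.03, 0.38, 0, 0.2306, -0.0139, 0.0611, 0.5, 0.04, 0.4, 0, 0.2517, -0.0128, 0.0639])

```text
t: 7.18
tool_pos: [519.3, 242.9, 213.3]
tcp_rot: [0.571, 0.703, 0.266, -0.33]
force: [0.6, -0.4, -2.2]
opening: 0.654
finger_force: 25.0
```

```bash
python3 - <<'E'
from rel import *
s=bot.state(); print(s["t"],s["tool_pos"],s["force"],s["joint_pos"].round(2),s["opening"])
rel(rack(50,0,190),tilt(RYAW,50),"hi")
E
```

```text
7.175 [519.32017659 242.90008259 213.26240734] [ 0.56076672 -0.43562751 -2.22394179] [-0.1   0.51  1.45  0.82  1.54 -0.49] 0.6536994610898812
hi shift m [ 0.0053  0.0225 -0.0233] rot deg [-0.16 -0.18 -0.38]
```

```bash
python3 - <<'E'
from rel import *
rel(rack(60,0,150),tilt(RYAW,50),"hi")
E
```

```text
hi shift m [ 0.0033  0.0323 -0.0633] rot deg [-0.16 -0.18 -0.38]
```

To row units: -0.4 degrees is -0.0011.

Request:
carry_out(targets=[0.5, 0.003, 0.02, -0.02, -0.0006, -0.0006, -0.0011, 0.5, 0.003, 0.032, -0.045, -0.0006, -0.0006, -0.0011, 0.5, 0.003, 0.032, -0.063, -0.0006, -0.0006, -0.0011, 0.5, 0.003, 0.032, -0.063, -0.0006, -0.0006, -0.0011, 0.5, 0.003, 0.032, -0.063, -0.0006, -0.0006, -0.0011])

```text
t: 7.8
tool_pos: [523.1, 273.0, 152.2]
tcp_rot: [0.574, 0.703, 0.268, -0.324]
force: [0.2, -0.5, -0.7]
opening: 0.654
finger_force: 25.0
```

```bash
python3 - <<'E'
from rel import *
s=bot.state(); print(s["t"],s["tool_pos"],s["force"],s["joint_pos"].round(2),s["opening"])
a,b=bot.capture("side"),bot.capture("top")
z=lambda im,x,y:cv2.resize(im[y:y+110,x:x+80],None,fx=5,fy=5,interpolation=cv2.INTER_CUBIC)
cv2.imwrite("pics/hi.png",np.hstack([z(a,285,215),z(b,165,150)]))
c=rack(63,0,122); 
for n in("side","top"):
    L=[rack(63+dx,dy,dz) for dz in(67,177) for dx in(-12,12) for dy in(-29,29)]
    print(n,proj(n,L).round(1).tolist())
E
```

```text
7.8 [523.13323668 272.98634935 152.2108264 ] [ 0.20674354 -0.48352541 -0.74381535] [-0.05  0.6   1.5   0.85  1.4  -0.56] 0.6542376415177757
side [[316.0, 281.8], [337.9, 278.9], [317.8, 288.7], [340.0, 285.7], [316.6, 250.5], [339.8, 247.7], [318.5, 257.3], [342.0, 254.4]]
top [[199.1, 192.9], [202.9, 212.9], [190.8, 194.7], [194.6, 214.7], [187.7, 189.1], [191.9, 210.9], [178.6, 191.0], [182.7, 212.9]]
```

View pics/hi.png

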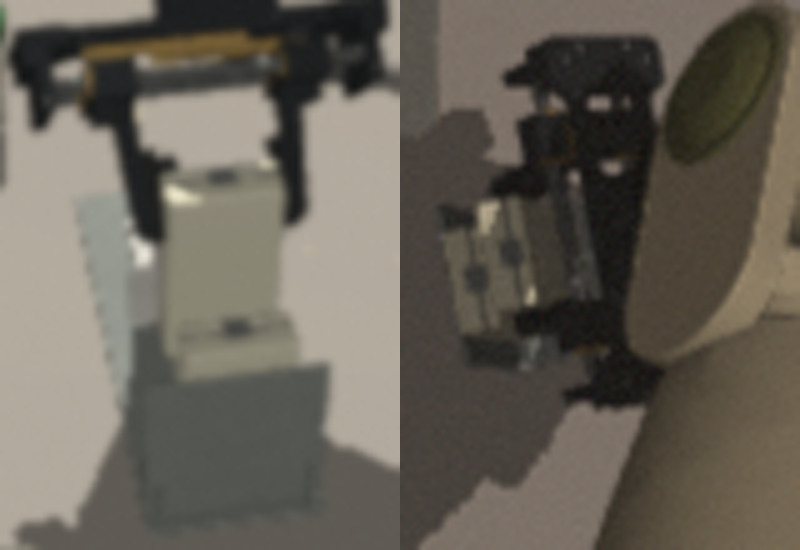

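```bash
python3 - <<'E'
from rel import *
S=lambda u,v:(284.6+u/5,214.6+v/5); T=lambda u,v:(164.6+(u-400)/5,149.6+v/5)
def rk(p):
    d=p-np.array([RX,RY,0]); return (d@ax(RYAW)).round(1),(d@ax(RYAW+np.pi/2)).round(1),p[2].round(1)
for n,a,b in(("held",(222,176),(512,250)),("filed",(236,325),(475,278))):
    p,e=tri(S(*a),T(*b)); print(n,rk(p),e)
    for k in("side","top"): print(k,rk(onz(k,S(*a) if k=="side" else T(*b),179 if n=="held" else 114)))
s=bot.state(); print("tcp",rk(s["tool_pos"]))
rel(rack(63,0,95),tilt(RYAW,50),"95")
E
```

```text
held (np.float64(57.1), np.float64(-0.8), np.float64(180.7)) 2.4818817139894516
side (np.float64(55.8), np.float64(0.8), np.float64(179.0))
top (np.float64(57.3), np.float64(-2.2), np.float64(179.0))
filed (np.float64(96.7), np.float64(0.7), np.float64(117.5)) 0.8398944154056837
side (np.float64(93.7), np.float64(1.9), np.float64(114.0))
top (np.float64(97.6), np.float64(-0.2), np.float64(114.0))
tcp (np.float64(57.8), np.float64(-0.1), np.float64(152.5))
95 shift m [-0.0012  0.0051 -0.0575] rot deg [0.26 0.33 0.13]
```

To row units: 0.3 degrees is 0.0008.

Request:
carry_out(targets=[0.5, -0.001, 0.005, -0.005, 0.0008, 0.0008, 0.0003, 0.5, -0.001, 0.005, -0.02, 0.0008, 0.0008, 0.0003, 0.5, -0.001, 0.005, -0.035, 0.0008, 0.0008, 0.0003, 0.5, -0.001, 0.005, -0.048, 0.0008, 0.0008, 0.0003, 0.5, -0.001, 0.005, -0.057, 0.0008, 0.0008, 0.0003, 0.5, -0.001, 0.005, -0.06, 0.0008, 0.0008, 0.0003, 0.5, -0.001, 0.005, -0.06, 0.0008, 0.0008, 0.0003, 0.5, -0.001, 0.005, -0.06, 0.0008, 0.0008, 0.0003])

```text
t: 8.9
tool_pos: [521.9, 278.5, 92.2]
tcp_rot: [0.573, 0.702, 0.268, -0.328]
force: [-0.0, 0.5, -1.4]
opening: 0.655
finger_force: 25.0
```

```bash
python3 - <<'E'
from rel import *
s=bot.state(); print(s["t"],s["tool_pos"],s["force"],s["ft_torque"])
rel(rack(63,0,87),tilt(RYAW,50),"87")
E
```

```text
8.9 [521.94196769 278.46131911  92.18911572] [-0.04701129  0.4536683  -1.41496281] [-0.51072872 -0.06211141  0.0400209 ]
87 shift m [ 0.0001 -0.0003 -0.0052] rot deg [-0.04  0.   -0.01]
```

Request:
carry_out(targets=[0.5, 0, 0, -0.001, 0, 0, 0, 0.5, 0, 0, -0.002, 0, 0, 0, 0.5, 0, 0, -0.003, 0, 0, 0, 0.5, 0, 0, -0.004, 0, 0, 0, 0.5, 0, 0, -0.0045, 0, 0, 0, 0.5, 0, 0, -0.0045, 0, 0, 0])

```text
t: 9.65
tool_pos: [521.8, 278.4, 87.3]
tcp_rot: [0.573, 0.702, 0.267, -0.328]
force: [0.2, 0.5, -1.3]
opening: 0.658
finger_force: 25.0
```

Request:
carry_out(targets=[0.5, 0, 0, -0.0005, 0, 0, 0, 0.5, 0, 0, -0.001, 0, 0, 0, 0.5, 0, 0, -0.001, 0, 0, 0])

```text
t: 10.02
tool_pos: [521.8, 278.5, 86.8]
tcp_rot: [0.573, 0.702, 0.268, -0.328]
force: [-1.7, -1.3, 5.0]
opening: 0.655
finger_force: 25.0
```

Contact with the base plate shows at TCP z 86.8, as expected (4 + 83), so I release.

Request:
carry_out(targets=[0.33, 0, 0, 0, 0, 0, 0, 0.3, 0, 0, 0, 0, 0, 0, 0.2, 0, 0, 0, 0, 0, 0, 0, 0, 0, 0, 0, 0, 0, 0, 0, 0, 0, 0, 0, 0, 0, 0, 0, 0, 0, 0, 0], newtons=10)

```text
t: 10.78
tool_pos: [521.8, 278.4, 86.3]
tcp_rot: [0.573, 0.702, 0.267, -0.328]
force: [-0.2, 0.6, -0.3]
opening: 0.999
finger_force: 0.0
```

```bash
python3 - <<'E'
from rel import *
s=bot.state(); print(s["t"],s["tool_pos"],s["force"],s["opening"])
R=tilt(RYAW,50); d=R.as_matrix()[:,2]
rel(s["tool_pos"]-130*d,R,"back")
a,b=bot.capture("side"),bot.capture("top")
z=lambda im,x,y:cv2.resize(im[y:y+110,x:x+80],None,fx=5,fy=5,interpolation=cv2.INTER_CUBIC)
cv2.imwrite("pics/rel.png",np.hstack([z(a,285,215),z(b,165,150)]))
E
```

```text
10.775 [521.79306438 278.43616365  86.2747061 ] [-0.15452979  0.64806407 -0.33158168] 0.9987519558481843
back shift m [ 0.0199 -0.0976  0.0836] rot deg [-0.04 -0.05 -0.  ]
```

View pics/rel.png

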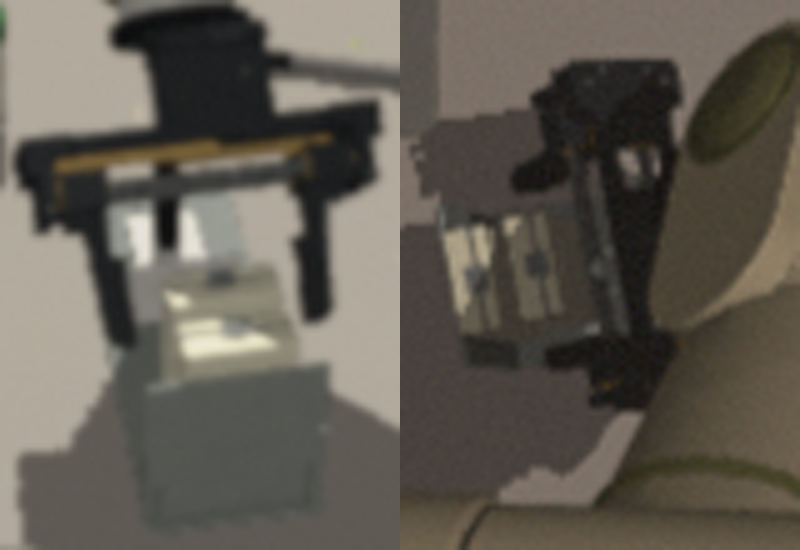

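The slide box stands upright just before the filed box, with the open fingers clear on both sides, so I back out along the tool axis.

Request:
carry_out(targets=[0, 0.002, -0.01, 0.0085, 0, 0, 0, 0, 0.005, -0.025, 0.0215, 0, 0, 0, 0, 0.01, -0.049, 0.042, 0, 0, 0, 0, 0.016, -0.078, 0.067, 0, 0, 0, 0, 0.02, -0.098, 0.094, 0, 0, 0, 0, 0.02, -0.098, 0.12, 0, 0, 0, 0, 0.02, -0.098, 0.12, 0, 0, 0])

```text
t: 11.75
tool_pos: [542.4, 179.3, 208.3]
tcp_rot: [0.573, 0.702, 0.268, -0.326]
force: [0.3, -0.0, -0.4]
opening: 1.003
finger_force: 0.0
```

```bash
python3 - <<'E'
from rel import *
s=bot.state(); print(s["t"],s["tool_pos"],s["force"],s["opening"])
rel(rack(-78,-1,140),tilt(RYAW,0),"above grip")
E
```

```text
11.75 [542.40570609 179.28018801 208.2851902 ] [ 0.26886262 -0.04669078 -0.40155192] 1.002859826697462
above grip shift m [ 0.0088 -0.0391 -0.0683] rot deg [-4.897e+01 -9.770e+00 -3.000e-02]
```

To row units: -49 degrees is -0.1361.

Request:
carry_out(targets=[0, 0.003, -0.015, 0, -0.0278, -0.0056, 0, 0, 0.006, -0.03, 0, -0.0556, -0.0111, 0, 0, 0.009, -0.039, 0, -0.0833, -0.0167, 0, 0, 0.009, -0.039, -0.02, -0.1111, -0.0222, 0, 0, 0.009, -0.039, -0.045, -0.1361, -0.0272, 0, 0, 0.009, -0.039, -0.068, -0.1361, -0.0272, 0, 0, 0.009, -0.039, -0.068, -0.1361, -0.0272, 0, 0, 0.009, -0.039, -0.068, -0.1361, -0.0272, 0])

```text
t: 12.75
tool_pos: [551.1, 141.0, 138.8]
tcp_rot: [0.633, 0.774, -0.001, -0.001]
force: [0.4, 0.5, -0.1]
opening: 0.998
finger_force: 0.0
```

```bash
python3 - <<'E'
from rel import *
s=bot.state(); print(s["t"],s["tool_pos"],s["joint_pos"].round(2))
rel(rack(-78,-1,39),tilt(RYAW,0),"grip")
a,b=bot.capture("side"),bot.capture("top")
z=lambda im,x,y:cv2.resize(im[y:y+110,x:x+80],None,fx=5,fy=5,interpolation=cv2.INTER_CUBIC)
cv2.imwrite("pics/ab.png",np.hstack([z(a,285,215),z(b,170,150)]))
E
```

```text
12.75 [551.09497786 140.96989473 138.79180844] [ 0.04  0.51  1.41  0.    1.22 -0.16]
grip shift m [ 0.0001 -0.0008 -0.0998] rot deg [-0.04 -0.19  0.14]
```

View pics/ab.png

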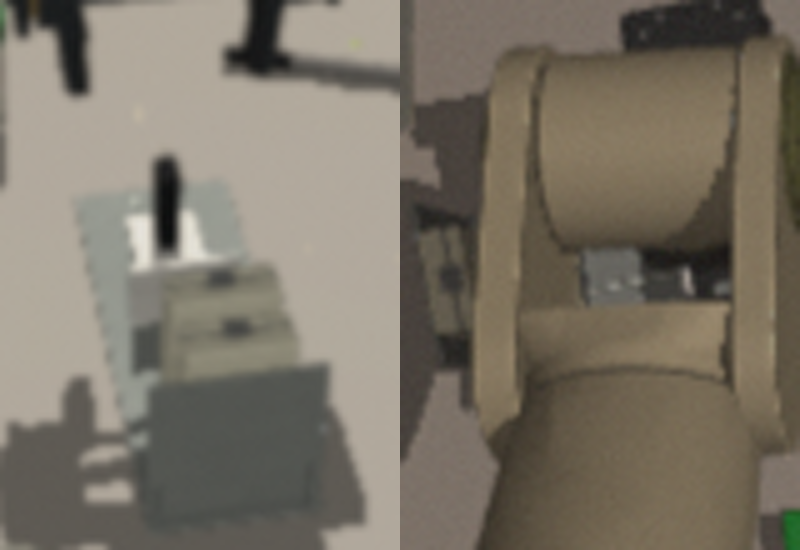

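Both boxes stand upright and parallel, and the open fingers (side picture, 75 and 265) straddle the grip bar at 167.

Request:
carry_out(targets=[0, 0, -0.001, -0.04, 0, 0, 0, 0, 0, -0.001, -0.075, 0, 0, 0, 0, 0, -0.001, -0.095, 0, 0, 0, 0, 0, -0.001, -0.1, 0, 0, 0, 0.6, 0, -0.001, -0.1, 0, 0, 0, 0.95, 0, -0.001, -0.1, 0, 0, 0, 0.95, 0, -0.001, -0.1, 0, 0, 0, 0.95, 0, -0.001, -0.1, 0, 0, 0, 0.95, 0, -0.001, -0.1, 0, 0, 0, 0.95, 0, -0.001, -0.1, 0, 0, 0], newtons=15)

```text
t: 14.1
tool_pos: [550.8, 140.4, 38.3]
tcp_rot: [0.633, 0.774, -0.001, -0.002]
force: [-0.2, -0.1, -1.0]
opening: 0.342
finger_force: 0.0
```

```bash
python3 - <<'E'
from rel import *
s=bot.state(); print(s["t"],s["tool_pos"],s["force"],s["opening"]*88,s["finger_force"])
print([ (k*ax(RYAW)).round(2) for k in (50,60,70,75,80)])
E
```

```text
14.1 [550.78476831 140.42769996  38.30857559] [-0.18982343 -0.11828474 -0.95925635] 30.06634711041914 0.0
[array([-9.99, 48.99,  0.  ]), array([-11.99,  58.79,   0.  ]), array([-13.99,  68.59,   0.  ]), array([-14.99,  73.49,   0.  ]), array([-15.99,  78.39,   0.  ])]
```

Request:
carry_out(targets=[0.95, 0, 0, 0, 0, 0, 0, 0.95, 0, 0, 0, 0, 0, 0, 0.95, 0, 0, 0, 0, 0, 0, 0.95, 0, 0, 0, 0, 0, 0])

```text
t: 14.6
tool_pos: [550.5, 140.4, 38.2]
tcp_rot: [0.633, 0.774, -0.001, -0.002]
force: [-2.0, -1.7, 0.3]
opening: 0.158
finger_force: 15.0
```

Request:
carry_out(targets=[0.95, -0.001, 0.005, 0, 0, 0, 0, 0.95, -0.0025, 0.0125, 0, 0, 0, 0, 0.95, -0.004, 0.02, 0, 0, 0, 0, 0.95, -0.0055, 0.0275, 0, 0, 0, 0, 0.95, -0.007, 0.035, 0, 0, 0, 0, 0.95, -0.0085, 0.0425, 0, 0, 0, 0, 0.95, -0.01, 0.049, 0, 0, 0, 0, 0.95, -0.0112, 0.055, 0, 0, 0, 0, 0.95, -0.012, 0.0588, 0, 0, 0, 0, 0.95, -0.012, 0.0588, 0, 0, 0, 0])

```text
t: 15.85
tool_pos: [538.5, 199.9, 38.3]
tcp_rot: [0.633, 0.774, -0.001, -0.002]
force: [-3.6, 1.5, 2.2]
opening: 0.154
finger_force: 15.0
```

Request:
carry_out(targets=[0.95, -0.0002, 0.001, 0, 0, 0, 0, 0.95, -0.0004, 0.002, 0, 0, 0, 0, 0.95, -0.0006, 0.003, 0, 0, 0, 0, 0.95, -0.0008, 0.004, 0, 0, 0, 0, 0.95, -0.001, 0.005, 0, 0, 0, 0, 0.95, -0.0012, 0.006, 0, 0, 0, 0, 0.95, -0.0014, 0.007, 0, 0, 0, 0, 0.95, -0.0016, 0.008, 0, 0, 0, 0, 0.95, -0.0018, 0.009, 0, 0, 0, 0, 0.95, -0.002, 0.0098, 0, 0, 0, 0])

```text
t: 17.1
tool_pos: [536.8, 208.6, 38.3]
tcp_rot: [0.633, 0.774, -0.001, -0.002]
force: [-4.3, -3.6, 2.2]
opening: 0.154
finger_force: 15.0
```

Request:
carry_out(targets=[0.95, -0.0002, 0.001, 0, 0, 0, 0, 0.95, -0.0004, 0.002, 0, 0, 0, 0, 0.95, -0.0006, 0.003, 0, 0, 0, 0, 0.95, -0.0008, 0.004, 0, 0, 0, 0, 0.95, -0.001, 0.005, 0, 0, 0, 0, 0.95, -0.0012, 0.006, 0, 0, 0, 0, 0.95, -0.0014, 0.007, 0, 0, 0, 0, 0.95, -0.0014, 0.007, 0, 0, 0, 0])

```text
t: 18.1
tool_pos: [535.4, 215.7, 38.3]
tcp_rot: [0.633, 0.774, -0.001, -0.002]
force: [-3.1, -3.0, 2.2]
opening: 0.158
finger_force: 15.0
```

Request:
carry_out(targets=[0.95, -0.0002, 0.001, 0, 0, 0, 0, 0.95, -0.0004, 0.002, 0, 0, 0, 0, 0.95, -0.0006, 0.003, 0, 0, 0, 0, 0.95, -0.0006, 0.003, 0, 0, 0, 0])

```text
t: 18.6
tool_pos: [535.0, 217.4, 38.2]
tcp_rot: [0.633, 0.774, -0.002, -0.001]
force: [-2.7, -10.7, 2.8]
opening: 0.157
finger_force: 15.0
```

```bash
python3 - <<'E'
from rel import *
a,b=bot.capture("side"),bot.capture("top")
z=lambda im,x,y:cv2.resize(im[y:y+110,x:x+80],None,fx=5,fy=5,interpolation=cv2.INTER_CUBIC)
cv2.imwrite("pics/push.png",np.hstack([z(a,285,215),z(b,165,150)]))
E
```

```text
(no output)
```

View pics/push.png

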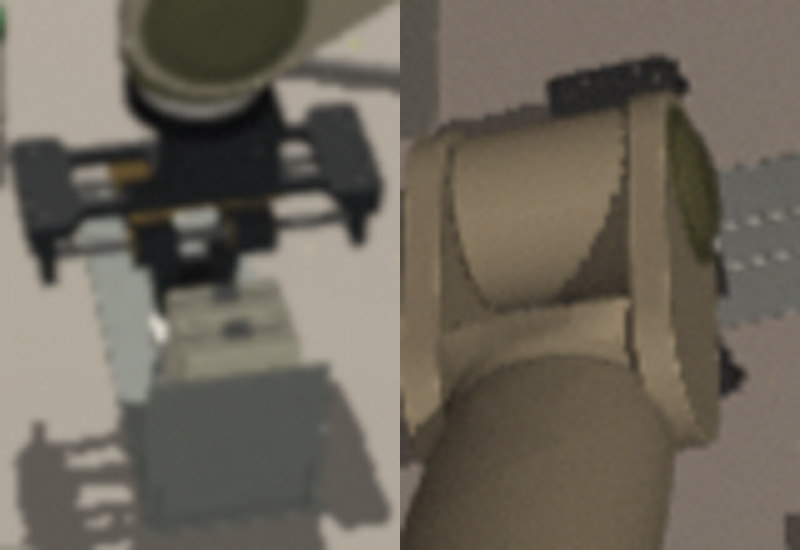

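The two boxes now stand together with no visible gap, and the push force has jumped from 3 to about 11 N. One small confirming step will show whether this is a hard stop.

Request:
carry_out(targets=[0.95, -0.0001, 0.0005, 0, 0, 0, 0, 0.95, -0.0001, 0.0005, 0, 0, 0, 0, 0.95, -0.0001, 0.0005, 0, 0, 0, 0])

```text
t: 19.08
tool_pos: [535.0, 217.4, 38.2]
tcp_rot: [0.633, 0.774, -0.002, -0.001]
force: [-4.3, -13.2, 2.9]
opening: 0.156
finger_force: 15.0
```

Request:
carry_out(targets=[0.95, 0.0001, -0.0007, 0, 0, 0, 0, 0.95, 0.0003, -0.0015, 0, 0, 0, 0, 0.5, 0.0003, -0.0015, 0, 0, 0, 0, 0.3, 0.0003, -0.0015, 0, 0, 0, 0, 0.3, 0.0003, -0.0015, 0, 0, 0, 0, 0.3, 0.0003, -0.0015, 0, 0, 0, 0, 0.3, 0.0003, -0.0015, 0.03, 0, 0, 0, 0.3, 0.0003, -0.0015, 0.08, 0, 0, 0, 0.3, 0.003, -0.03, 0.13, 0, 0, 0, 0.3, 0.003, -0.06, 0.15, 0, 0, 0])

```text
t: 20.32
tool_pos: [538.5, 159.2, 191.3]
tcp_rot: [0.633, 0.774, 0.001, 0.0]
force: [-0.1, -0.0, -0.5]
opening: 0.7
finger_force: 0.0
```

Request:
carry_out(targets=[0.3, -0.03, -0.06, 0.02, 0, 0, 0, 0.3, -0.06, -0.12, 0.03, 0, 0, 0, 0.3, -0.1, -0.18, 0.03, 0, 0, 0, 0.3, -0.12, -0.22, 0.03, 0, 0, 0, 0.3, -0.12, -0.22, 0.03, 0, 0, 0, 0.3, -0.12, -0.22, 0.03, 0, 0, 0])

```text
t: 21.08
tool_pos: [417.9, -60.4, 218.4]
tcp_rot: [0.634, 0.774, -0.001, -0.001]
force: [-0.5, -0.3, -0.0]
opening: 0.697
finger_force: 0.0
```

```bash
python3 - <<'E'
from rel import *
a,b=bot.capture("side"),bot.capture("top")
z=lambda im,x,y:cv2.resize(im[y:y+110,x:x+80],None,fx=5,fy=5,interpolation=cv2.INTER_CUBIC)
cv2.imwrite("pics/end.png",np.hstack([z(a,285,215),z(b,165,150)]))
s=bot.state(); print(s["t"],s["tool_pos"])
E
```

```text
21.175 [418.21570218 -59.51802352 218.25237518]
```

View pics/end.png

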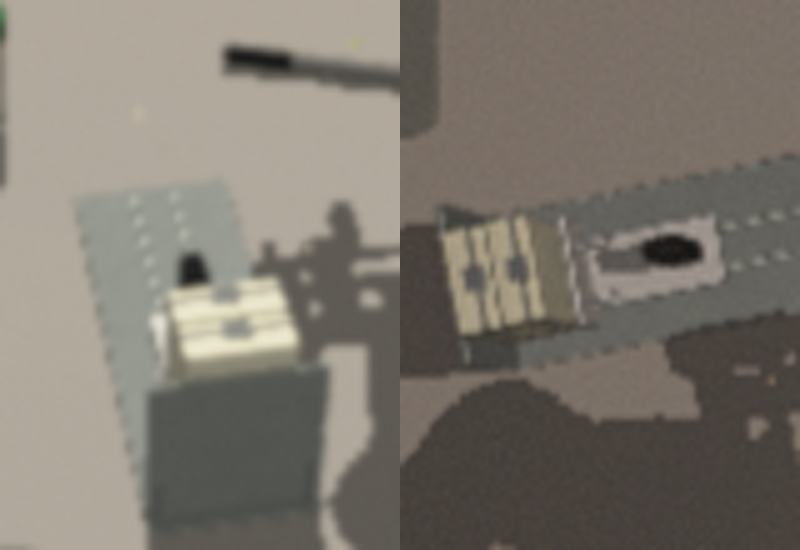

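The row looks closed in the top picture: filed box at (474,278), slide box at (517,268), follower plate edge near (577,270). A quick numeric check of the spacings before handing in.

```bash
python3 - <<'E'
from rel import *
S=lambda u,v:(284.6+u/5,214.6+v/5); T=lambda u,v:(164.6+(u-400)/5,149.6+v/5)
def rk(p):
    d=p-np.array([RX,RY,0]); return round(d@ax(RYAW),1),round(d@ax(RYAW+np.pi/2),1)
print(rk(onz("top",T(517,268),114)),rk(onz("top",T(474,278),114)),"foll top edge",rk(onz("top",T(577,270),49)))
print("side",rk(onz("side",S(228,294),114)),rk(onz("side",S(238,327),114)))
print("follower q est", -18+79)
E
```

```text
(np.float64(74.3), np.float64(-0.8)) (np.float64(98.2), np.float64(-0.3)) foll top edge (np.float64(58.6), np.float64(-0.9))
side (np.float64(72.5), np.float64(2.3)) (np.float64(95.2), np.float64(2.5))
follower q est 61
```

```bash
python3 -c "
from plant import bot
print(bot.close_job())"
```

```text
the job is handed in; nothing more can be done
None
```

The slide box stands upright in the rack between the filed box and the follower, the row is closed snug up to a hard stop at about 13 N push, and the job was handed in at about 21 s; the hand-in returned no verdict.

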